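# Find the tin that rattles

### The job

The kettle's steel lid knob was shut away loose in one of the three identical closed metal tins. Lift the tins and give each a few brisk shakes in the air, right way up, until you find the one that rattles, and stand that one on the round cork mat on the tray; any silent tin that you picked up goes back upright where it stood.

Things in the scene. Friction and masses are not known exactly. Their poses are not given: they have to be found in the camera images.
- tin_a: One of three outwardly identical closed oblong metal tins standing on the glass: 90 mm long (x), 60 mm wide (y), 70 mm tall, lid fixed shut (thin dark seam 53 mm up), 0.2 to 0.8 kg (does not tell which rattles). Origin: centre of its underside, z up. Grip it across the 60 mm, at mid-length; 50 N is safe. Any of the three, in any place, may be the rattling one.
- tin_b: One of three outwardly identical closed oblong metal tins standing on the glass: 90 mm long (x), 60 mm wide (y), 70 mm tall, lid fixed shut (thin dark seam 53 mm up), 0.2 to 0.8 kg (does not tell which rattles). Origin: centre of its underside, z up. In the rattling tin a loose 34 mm steel ball, 160 g, rolls on the flat floor (84 x 54 mm inside): it runs once tipped 8 degrees or more and stays put when level. The silent ones hold nothing loose.
- tin_c: One of three outwardly identical closed oblong metal tins standing on the glass: 90 mm long (x), 60 mm wide (y), 70 mm tall, lid fixed shut (thin dark seam 53 mm up), 0.2 to 0.8 kg (does not tell which rattles). Origin: centre of its underside, z up. In the rattling tin a loose 34 mm steel ball, 160 g, rolls on the flat floor (84 x 54 mm inside): it runs once tipped 8 degrees or more and stays put when level. The silent ones hold nothing loose.
- mat (a point): Centre of the upper face of a round cork mat, 120 mm across, fixed near one end of the white oval tray; its face is 8 mm above the glass. z up. The tray (470 x 330 mm, rim 21 mm high) does not move. Two mugs (88 mm tall) and a kettle (212 mm) stand on it; within 90 mm of the mat's centre nothing is higher than the rim.
Mind the look-alikes: they are no part of the job. What is shaped like the tin_c but pink is not meant.

How it is judged:
On the way, in this order (a step that is already met when the one before it is completed fails the run):
1. shaken in the lifted tin, the knob knocks against its inside (height (world z) of knob_c0 above 0.05 m and contact force between knob_c0 and anything else above 2.3 N).
2. still lifted, the knob leaves off knocking (height (world z) of knob_c0 above 0.05 m and contact force between knob_c0 and anything else below 2 N).
3. still lifted, the knob knocks again (all of step 1).
At the end, for the whole second after the job is handed in: the tin with the loose knob stands upright (within 6 degrees), at rest on the cork mat, its centre within 20 mm of the mat's; each of the two silent tins stands upright, at rest, within 30 mm of where it stood at the start (((distance between knob_c0 and tin_a below 0.055 m and horizontal distance between tin_a and mat below 0.02 m and z of tin_a in the frame of mat between -0.004 and 0.005 m and distance of each of tin_b, tin_c from where it was at the start of the episode below 0.03 m) or (distance between knob_c0 and tin_b below 0.055 m and horizontal distance between tin_b and mat below 0.02 m and z of tin_b in the frame of mat between -0.004 and 0.005 m and distance of each of tin_a, tin_c from where it was at the start of the episode below 0.03 m) or (distance between knob_c0 and tin_c below 0.055 m and horizontal distance between tin_c and mat below 0.02 m and z of tin_c in the frame of mat between -0.004 and 0.005 m and distance of each of tin_a, tin_b from where it was at the start of the episode below 0.03 m)) and angle between each of tin_a, tin_b, tin_c's own z axis and vertical below 0.1 rad and linear speed of each of tin_a, tin_b, tin_c below 0.02 m/s); the robot touches nothing.
It fails at once if a tin is tipped more than 60 degrees from upright (angle between any of tin_a, tin_b, tin_c's own z axis and vertical above 1.05 rad).
It also fails if it takes over 72 s, if anything falls off the work surface, if the arm or the gripper's body presses on something with over 40 N, if the wrist force passes 120 N, or if a joint passes its speed limit or range.

### The arm

A 7-joint arm with a two-finger parallel gripper is mounted at the origin on the work surface. World frame = base frame: x ahead of the robot, y to its left, z up, the work surface at z = 0. Lengths are in m, angles in rad, forces in N, time in s.
With the tool pointing down it reaches from about 0.425 to 0.95 m from the base axis. Payload 4.7 kg.
Tool frame: the origin (TCP) lies midway between the tips of the shut fingers; the grasp point (between the pads) lies 19 mm behind it; z points along the fingers, y is the direction in which the jaws open and shut (so a half turn about z gives the same grasp; the last joint's range is limited). The gripper opens to 87 mm and grips with 3 to 60 N. Pads are 19 mm wide; open, the fingers measure 117 mm over their backs; the gripper's body (75 mm by 190 mm) begins 51 mm behind the grasp point.
Start: joints at [-1.256, 0.469, -0.049, 1.532, 0.024, 1.141, -0.082], TCP at [0.227, 0.636, 0.197] pointing down, gripper open.
Joint ranges: [-2.59, 2.59], [-0.33, 1.99], [-1.39, 1.29], [0.1, 2.45], [-1.04, 4.18], [0.21, 1.99], [-2.66, 2.66]. Speed limits (rad/s): [2.57, 2.57, 3.14, 3.14, 3.14, 3.14, 3.14].

### API

Orientations are given as a rotation vector (axis times angle).
In Python, from plant import ctrl gives the robot as it stands.
- The arm moves only by the tool drive_tool, never from a script. Its argument "increments" is a list of rows, each an object with "claw": the opening, from 0 (shut) to 1 (fully open); "dp": the shift along the tool's x, y, z in m, a list of three; "rotation": the turn, a rotation vector about the tool's x, y, z in degrees, a list of three. A call has 1 to 5 rows; each row shifts and turns the commanded pose from where the row before left it, along the tool's axes as they then stand; what a row does not reach is not made up. A row lasts 1/8 s, in which the tool goes at most 62.5 mm and 10.7 degrees, less where a joint would pass 70% of its speed; a pose out of reach is approached as far as the arm can. A call with a gripper value outside its range is refused whole. The fingers move at their own pace and stop on an object; "squeeze" is the grip in N (left out, the last holds). Time passes only in rows, so rows that do not move let the fingers close. It gives the time, the measured TCP pose, the force and the opening at its end, in the units of the state.
- ctrl.read_state(): the state, without advancing time (a new reading comes with each control period).
- ctrl.camera(name): name is "scene" or "top" or "wrist"; returns the picture (420x560x3 uint8, blue, green, red); there is no depth.
- ctrl.calibration(name): a dict with "fov_y" (degrees; the focal length in pixels is half the picture's height over the tangent of half this angle, whatever the lens; pixels are square), "cx", "cy" (the principal point, pixels), "xyz" and "attitude" of the camera in the world. Camera axes: x right, y down, z forward; pixel columns grow to the right and rows downward; lengths in m; the calibration is good to about 2 mm. A picture is of the moment at which its call begins: read the wrist's pose just before it. calibration takes no time and is no camera call; for the wrist camera it gives the pose at the moment of the call.
- ctrl.hand_in(): hands the job in, once; it reports no verdict.
Trained networks look in the newest picture that a camera, given by its name, has taken for a name from the list of things; names that differ only in an ending like _2 or _b are one class to them, and where a whole thing is asked for, a point or a joint stands for the part that bears it (a point fixed in the world has none). Each returns a list of dicts, best first, with "confidence" (0 to 1); they miss things now and then, are a little off and sometimes report something else, mostly with a low value. They report only what shows in the picture. A call takes as long as a camera call. They do not tell look-alikes from the thing itself.
- ctrl.find_in(camera, target): "bbox" ([left, top, right, bottom] in pixels, round what is visible of it).
- ctrl.outline_of(camera, target): "mask" (420x560 bool, what is visible of it) and "bbox" ([left, top, right, bottom] in pixels, round what is visible of it).
- ctrl.landmark_of(camera, target): "xy" ([column, row] in pixels: a listed point, or the origin of a listed thing).
The state is a dict: "clock": time; "q": joint angles; "dq": joint speeds; "tau": joint torques, N m; "tool_pos": TCP position; "orientation": TCP orientation; "force": force on the tool from outside, world axes, zero at the start; "torque": the same for the moment, N m; "opening": finger opening in m.
Only numpy, scipy, OpenCV 4.12 (cv2) and the standard library are available. Lean on these libraries where they do the work, as an engineer would, in place of code of your own. Each camera call takes 0.05 s, during which the arm holds its last target. There are 200 camera calls.

## Working session

There is one attempt and no reset: what is moved stays moved. The work goes in short steps, Python scripts to look and compute and a tool call to move; the robot and the scene stay as the last step left them, time stands still between calls to the robot, and variables do not carry over. Pictures are saved under pics/ and viewed, about 8 in all and at most 12, crops included, and the job is handed in when it is done.

Besides the shell and the picture viewer there is one more tool, called after ">>>" as a command line: name --argument value ..., lists and objects as JSON in quotes. drive_tool: Moves the arm, as the interface text tells. Its arguments: {"type":"object","properties":{"increments":{"type":"array","items":{"type":"object","properties":{"claw":{"type":"number"},"dp":{"type":"array","items":{"type":"number"}},"rotation":{"type":"array","items":{"type":"number"}}}}},"squeeze":{"type":"number"}},"required":["increments"]}

```bash
ls; mkdir -p pics
cat > h.py <<'E'
import numpy as np, cv2
from scipy.spatial.transform import Rotation as R
from plant import ctrl
def cal(n):
    c=ctrl.calibration(n); f=210/np.tan(np.radians(c['fov_y'])/2)
    a=np.array(c['attitude'],float)
    M=a if a.shape==(3,3) else R.from_rotvec(a).as_matrix()
    return c,f,M
def ray(n,uv,z,c3=None):
    c,f,M=c3 or cal(n)
    d=M@np.array([(uv[0]-c['cx'])/f,(uv[1]-c['cy'])/f,1]); p=np.array(c['xyz'])
    return p+d*(z-p[2])/d[2]
def proj(n,P,c3=None):
    c,f,M=c3 or cal(n)
    q=(np.array(P)-c['xyz'])@M
    return np.stack([q[...,0]/q[...,2]*f+c['cx'],q[...,1]/q[...,2]*f+c['cy']],-1)
E
python3 - <<'E'
from h import *
print(ctrl.read_state()); print(ctrl.calibration('top'),ctrl.calibration('scene'))
a=ctrl.camera('top'); cv2.imwrite('pics/top.png',a)
for t in ['tin_a','mat']:
    for r in (ctrl.find_in('top',t) if t!='mat' else ctrl.landmark_of('top',t)): print(t,r)
for r in ctrl.landmark_of('top','tin_a'): print(r, ray('top',r['xy'],0))
for r in ctrl.landmark_of('top','mat'): print(r, ray('top',r['xy'],0.008))
b=ctrl.camera('scene'); cv2.imwrite('pics/scene.png',b)
E
```

```text
pics
{'clock': 0.0, 'q': array([-1.2559036 ,  0.46942465, -0.04860393,  1.53369991,  0.02412525,
        1.14097626, -0.08229509]), 'dq': array([ 5.62063338e-04, -8.16381222e-04, -2.76310807e-04,  2.02762817e-03,
       -2.14983737e-05,  1.36756330e-03,  2.64914927e-04]), 'tau': array([-5.11474209e-04, -5.07985783e+01, -8.06161040e-02, -2.36144757e+01,
       -6.12798356e-02,  3.80032416e-02,  1.81880450e-04]), 'tool_pos': array([0.22729169, 0.63489425, 0.1959083 ]), 'orientation': array([-5.37245905e-01, -3.09506874e+00,  2.99435532e-03]), 'force': array([ 0.30670654, -0.9772779 ,  0.66577871]), 'torque': array([-0.00268879,  0.01403113, -0.00324706]), 'opening': 0.0863822910459891}
{'fov_y': 46.21006590571525, 'cx': 275.0724401922999, 'cy': 206.5485726345158, 'xyz': array([ 0.41965393, -0.10618644,  0.9033788 ]), 'attitude': array([-2.17385243,  2.15158329, -0.06422025])} {'fov_y': 48.64970942382391, 'cx': 275.3345700027193, 'cy': 203.72701988346142, 'xyz': array([0.89587887, 0.17241801, 0.81156037]), 'attitude': array([-1.37728513, -2.41165395,  0.71019244])}
tin_a {'bbox': [254.9, 185.6, 300.9, 244.1], 'confidence': 0.97}
tin_a {'bbox': [335.6, 90.4, 386.5, 157.1], 'confidence': 0.72}
tin_a {'bbox': [408.1, 182.2, 462.9, 240.5], 'confidence': 0.7}
tin_a {'bbox': [391.8, 282.0, 459.6, 347.6], 'confidence': 0.6}
mat {'xy': [128.6, 207.4], 'confidence': 0.6}
{'xy': [276.4, 216.1], 'confidence': 0.82} [ 0.48153055 -0.08255874  0.        ]
{'xy': [425.4, 211.6], 'confidence': 0.8} [ 0.49237753 -0.3545874   0.        ]
{'xy': [417.2, 313.6], 'confidence': 0.77} [ 0.30866003 -0.33722266  0.        ]
{'xy': [356.7, 125.7], 'confidence': 0.57} [ 0.65159959 -0.2301719   0.        ]
{'xy': [128.6, 207.4], 'confidence': 0.6} [0.49442661 0.1897397  0.008     ]
```

View pics/top.png

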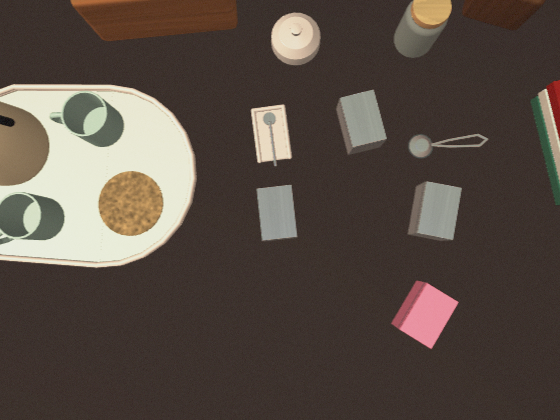

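View pics/scene.png

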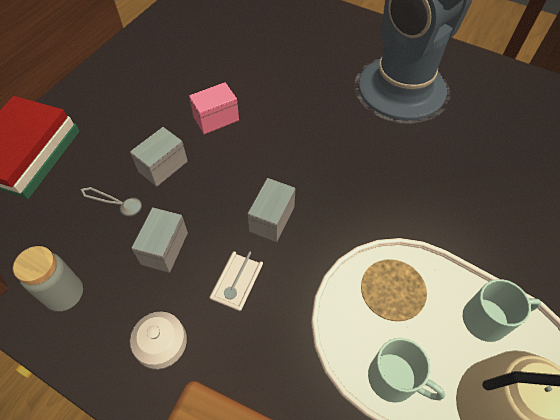

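The top view shows three grey tins at (276,213), (361,122) and (435,211), a pink look-alike at (425,315), and the mat at (131,203). I'll fit the tin poses by projecting boxes onto the masks.

```bash
cat >> h.py <<'E'
def fit(n,mask,x0,c3):
    from scipy.optimize import minimize
    S=np.array([[sx*.045,sy*.03,z] for sx in(-1,1) for sy in(-1,1) for z in(0,.07)])
    m=mask.astype(np.uint8)
    def cost(p):
        P=S@R.from_euler('z',p[2]).as_matrix().T+[p[0],p[1],0]
        h=cv2.convexHull(proj(n,P,c3).astype(np.float32))
        im=np.zeros((420*4,560*4),np.uint8) if 0 else np.zeros(m.shape,np.uint8)
        cv2.fillConvexPoly(im,np.round(h*16).astype(np.int32),1,shift=4)
        return 1-(im&m).sum()/(im|m).sum()
    best=min((minimize(cost,[x0[0],x0[1],a],method='Nelder-Mead',options=dict(initial_simplex=np.array([x0[0],x0[1],a])+np.array([[0,0,0],[.015,0,0],[0,.015,0],[0,0,.3]]))) for a in np.radians([0,45,90,135])),key=lambda r:r.fun)
    return best.x,best.fun
E
python3 - <<'E'
from h import *
for n in ['top','scene']:
    a=ctrl.camera(n); c3=cal(n)
    for r in ctrl.outline_of(n,'tin_a'):
        m=r['mask']
        if r['confidence']<.3: continue
        col=a[m].mean(0).round(); uv=np.array(np.nonzero(m))[::-1].mean(1)
        x,f=fit(n,m,ray(n,uv,.035,c3)[:2],c3)
        print(n,round(r['confidence'],2),col,uv.round(),x.round(4)[:2],np.degrees(x[2]).round(1),round(f,3))
    r=ctrl.landmark_of(n,'mat'); print([(q['xy'],ray(n,q['xy'],.008,c3)) for q in r])
    # mat by colour
    hsv=cv2.cvtColor(a,cv2.COLOR_BGR2HSV)
    u=(131,203) if n=='top' else (394,290)
    k=cv2.inRange(hsv,(5,90,40),(28,255,255)); z=np.zeros_like(k); cv2.circle(z,u,45,255,-1); k&=z
    k=cv2.morphologyEx(k,cv2.MORPH_CLOSE,np.ones((5,5)))
    c=max(cv2.findContours(k,0,1)[0],key=cv2.contourArea); e=cv2.fitEllipse(cv2.convexHull(c)); print(e,ray(n,e[0],.008,c3))
E
```

```text
top 0.93 [145. 131. 217.] [425. 313.] [ 0.3143 -0.339 ] -31.3 0.049
top 0.89 [131. 141. 141.] [361. 122.] [ 0.6481 -0.2312] 13.7 0.054
top 0.71 [132. 141. 142.] [435. 211.] [ 0.4902 -0.3591] 170.0 0.026
top 0.63 [146. 152. 149.] [277. 213.] [ 0.4844 -0.0851] 7.0 0.038
[([130.3, 208.3], array([0.49279229, 0.18651837, 0.008     ]))]
((130.28018188476562, 203.0211181640625), (63.000450134277344, 64.91954040527344), 40.256900787353516) [0.50255437 0.18692266 0.008     ]
scene 0.85 [121. 135. 135.] [160. 239.] [ 0.6486 -0.2305] 14.2 0.023
scene 0.77 [120. 110. 198.] [214. 107.] [ 0.3145 -0.3392] 148.7 0.015
scene 0.64 [117. 132. 134.] [159. 156.] [ 0.4907 -0.3585] -9.9 0.024
scene 0.58 [118. 131. 131.] [271. 209.] [ 0.4844 -0.0835] 5.3 0.027
[([390.9, 290.0], array([0.50923433, 0.18494988, 0.008     ]))]
((393.46453857421875, 289.88909912109375), (58.72408676147461, 67.77769470214844), 121.07547760009766) [0.5066501  0.18891088 0.008     ]
```

>>> drive_tool --increments '[{"claw": 1, "dp": [-0.03, 0, -0.01], "rotation": [0, 0, -8.6]}, {"claw": 1, "dp": [-0.03, 0, -0.01], "rotation": [0, 0, -8.6]}, {"claw": 1, "dp": [-0.03, -0.02, 0], "rotation": [0, 0, -8.6]}, {"claw": 1, "dp": [-0.01, -0.055, 0], "rotation": [0, 0, 0]}, {"claw": 1, "dp": [-0.01, -0.055, 0], "rotation": [0, 0, 0]}]' --squeeze 45

```text
clock: 1.23
tool_pos: [0.3466, 0.4896, 0.2167]
orientation: [-0.167, 3.137, 0.0]
force: [-0.9, -0.1, 0.9]
opening: 0.0868
```

>>> drive_tool --increments '[{"claw": 1, "dp": [-0.005, -0.055, 0]}, {"claw": 1, "dp": [-0.005, -0.055, 0]}, {"claw": 1, "dp": [-0.005, -0.055, 0]}, {"claw": 1, "dp": [-0.005, -0.055, 0]}, {"claw": 1, "dp": [-0.005, -0.055, 0]}]'

```text
schema error: expected keys claw, dp, rotation
```

```bash
cat > go.py <<'E'
# go.py x y z theta_deg : remaining rotation about tool z, then shift in the tool frame after it (made vertical)
import sys; from h import *
s=ctrl.read_state(); M=R.from_rotvec(s['orientation']).as_matrix()
print('t',round(s['clock'],2),'pos',s['tool_pos'].round(4),'az x',np.degrees(np.arctan2(M[1,0],M[0,0])).round(1),'zaxis',M[:,2].round(3),'F',s['force'].round(2),'T',s['torque'].round(3),'open',round(s['opening'],4))
if len(sys.argv)>4:
    x,y,z,th=map(float,sys.argv[1:5]); az=np.degrees(np.arctan2(M[1,0],M[0,0]))
    d=(th-az+90)%180-90; a=np.radians(az+d)
    T=np.array([[np.cos(a),np.sin(a),0],[np.sin(a),-np.cos(a),0],[0,0,-1]])
    t=T[:,2]; tilt=M.T@np.cross(M[:,2],t)
    print('rot z',(-d).round(1),'tilt fix',np.degrees(tilt).round(2),'shift',(T.T@(np.array([x,y,z])-s['tool_pos'])).round(4))
E
python3 go.py 0.4844 -0.084 0.15 6
```

```text
t 1.23 pos [0.3466 0.4896 0.2167] az x -173.9 zaxis [ 0.  0. -1.] F [-0.94 -0.09  0.85] T [ 0.018 -0.057  0.046] open 0.0868
rot z 0.1 tilt fix [0.   0.01 0.  ] shift [-0.077  -0.5849  0.0667]
```

>>> drive_tool --increments '[{"claw": 1, "dp": [-0.012, -0.058, 0], "rotation": [0, 0, 0]}, {"claw": 1, "dp": [-0.012, -0.058, 0], "rotation": [0, 0, 0]}, {"claw": 1, "dp": [-0.012, -0.058, 0], "rotation": [0, 0, 0]}, {"claw": 1, "dp": [-0.012, -0.058, 0], "rotation": [0, 0, 0]}, {"claw": 1, "dp": [-0.012, -0.058, 0], "rotation": [0, 0, 0]}]'

```text
clock: 1.85
tool_pos: [0.4369, 0.2073, 0.2174]
orientation: [-0.167, 3.136, 0.001]
force: [1.6, -1.0, 0.5]
opening: 0.087
```

>>> drive_tool --increments '[{"claw": 1, "dp": [-0.004, -0.058, 0], "rotation": [0, 0, 0]}, {"claw": 1, "dp": [-0.003, -0.058, 0], "rotation": [0, 0, 0]}, {"claw": 1, "dp": [-0.003, -0.058, 0.02], "rotation": [0, 0, 0]}, {"claw": 1, "dp": [-0.003, -0.058, 0.02], "rotation": [0, 0, 0]}, {"claw": 1, "dp": [-0.003, -0.058, 0.02], "rotation": [0, 0, 0]}]'

```text
clock: 2.48
tool_pos: [0.4835, -0.0792, 0.1569]
orientation: [-0.168, 3.135, 0.0]
force: [1.3, -0.4, -0.8]
opening: 0.0868
```

```bash
python3 go.py 0.4844 -0.084 0.15 6
```

```text
t 2.48 pos [ 0.4835 -0.0792  0.1569] az x -173.9 zaxis [ 0.002  0.    -1.   ] F [ 1.32 -0.35 -0.81] T [ 0.061 -0.071 -0.017] open 0.0868
rot z 0.1 tilt fix [0.  0.1 0. ] shift [-0.0004 -0.0048  0.0069]
```

>>> drive_tool --increments '[{"claw": 1, "dp": [0, -0.002, 0.02], "rotation": [0, 0, 0]}, {"claw": 1, "dp": [0, 0, 0.04], "rotation": [0, 0, 0]}, {"claw": 1, "dp": [0, 0, 0.04], "rotation": [0, 0, 0]}, {"claw": 1, "dp": [0, 0, 0.025], "rotation": [0, 0, 0]}, {"claw": 1, "dp": [0, 0, 0], "rotation": [0, 0, 0]}]'

```text
clock: 3.1
tool_pos: [0.4819, -0.0794, 0.0306]
orientation: [0.167, -3.133, -0.001]
force: [0.5, 1.0, 0.5]
opening: 0.0872
```

```bash
python3 go.py 0.4844 -0.084 0.024 6
```

```text
t 3.1 pos [ 0.4819 -0.0794  0.0306] az x -173.9 zaxis [-0.004  0.    -1.   ] F [0.46 1.05 0.52] T [ 0.058 -0.001  0.003] open 0.0872
rot z 0.1 tilt fix [ 0.04 -0.22  0.  ] shift [-0.002  -0.0049  0.0066]
```

>>> drive_tool --increments '[{"claw": 1, "dp": [-0.002, -0.004, 0.006], "rotation": [0, 0, 0]}, {"claw": 0.5, "dp": [0, 0, 0], "rotation": [0, 0, 0]}, {"claw": 0.4, "dp": [0, 0, 0], "rotation": [0, 0, 0]}, {"claw": 0.3, "dp": [0, 0, 0], "rotation": [0, 0, 0]}, {"claw": 0.3, "dp": [0, 0, 0], "rotation": [0, 0, 0]}]' --squeeze 50

```text
clock: 3.72
tool_pos: [0.4859, -0.083, 0.0263]
orientation: [-0.167, 3.137, 0.001]
force: [-0.4, 1.6, 2.3]
opening: 0.0596
```

```bash
python3 go.py 0.4844 -0.084 0.024 6
```

```text
t 3.73 pos [ 0.4859 -0.083   0.0263] az x -173.9 zaxis [ 0.001  0.    -1.   ] F [-0.41  1.58  2.35] T [ 0.127  0.103 -0.051] open 0.0596
rot z 0.1 tilt fix [0.02 0.03 0.  ] shift [ 0.0016 -0.0008  0.0023]
```

>>> drive_tool --increments '[{"claw": 0.3, "dp": [0, 0, -0.03], "rotation": [0, 0, 0]}, {"claw": 0.3, "dp": [0, 0, -0.05], "rotation": [0, 0, 0]}, {"claw": 0.3, "dp": [0, 0, -0.05], "rotation": [0, 0, 0]}, {"claw": 0.3, "dp": [0, 0, -0.01], "rotation": [0, 0, 0]}, {"claw": 0.3, "dp": [0, 0, 0], "rotation": [0, 10, 0]}]'

```text
clock: 4.35
tool_pos: [0.4816, -0.084, 0.1662]
orientation: [0.154, -2.957, 0.012]
force: [-0.0, -0.9, -5.8]
opening: 0.0596
```

>>> drive_tool --increments '[{"claw": 0.3, "dp": [0, 0, 0], "rotation": [0, 10, 0]}, {"claw": 0.3, "dp": [0, 0, 0], "rotation": [0, 0, 0]}, {"claw": 0.3, "dp": [0, 0, 0], "rotation": [0, 0, 0]}, {"claw": 0.3, "dp": [0, 0, 0], "rotation": [0, -10, 0]}, {"claw": 0.3, "dp": [0, 0, 0], "rotation": [0, -10, 0]}]'

```text
clock: 4.97
tool_pos: [0.4846, -0.0838, 0.1657]
orientation: [-0.166, 3.133, 0.0]
force: [-0.5, -0.3, -5.7]
opening: 0.0596
```

>>> drive_tool --increments '[{"claw": 0.3, "dp": [0, 0, 0], "rotation": [0, 0, 0]}, {"claw": 0.3, "dp": [0, 0, 0], "rotation": [0, 0, 0]}, {"claw": 0.3, "dp": [0, 0, 0], "rotation": [0, 0, 0]}, {"claw": 0.3, "dp": [0, 0, 0], "rotation": [0, 0, 0]}, {"claw": 0.3, "dp": [0, 0, 0], "rotation": [0, 0, 0]}]'

```text
clock: 5.6
tool_pos: [0.486, -0.0832, 0.1656]
orientation: [0.168, -3.136, 0.0]
force: [-0.7, 0.2, -5.9]
opening: 0.0596
```

```bash
python3 -c "
from plant import ctrl
import numpy as np
for i in range(3):
    s=ctrl.read_state();print(s['clock'],s['force'],s['torque'],s['tau'].round(3))"; python3 go.py
```

```text
5.6 [-0.70869224  0.16969775 -5.89904586] [ 0.02242542 -0.00487434  0.02931906] [-2.0000e-03 -3.4319e+01  1.7390e+00 -2.2950e+01  7.1000e-02  9.1000e-02
  0.0000e+00]
5.6 [-0.70869224  0.16969775 -5.89904586] [ 0.02242542 -0.00487434  0.02931906] [-2.0000e-03 -3.4319e+01  1.7390e+00 -2.2950e+01  7.1000e-02  9.1000e-02
  0.0000e+00]
5.6 [-0.70869224  0.16969775 -5.89904586] [ 0.02242542 -0.00487434  0.02931906] [-2.0000e-03 -3.4319e+01  1.7390e+00 -2.2950e+01  7.1000e-02  9.1000e-02
  0.0000e+00]
t 5.6 pos [ 0.486  -0.0832  0.1656] az x -173.9 zaxis [-0.001 -0.    -1.   ] F [-0.71  0.17 -5.9 ] T [ 0.022 -0.005  0.029] open 0.0596
```

>>> drive_tool --increments '[{"claw": 0.3, "dp": [0, 0, 0], "rotation": [0, -10, 0]}, {"claw": 0.3, "dp": [0, 0, 0], "rotation": [0, -10, 0]}, {"claw": 0.3, "dp": [0, 0, 0], "rotation": [0, 0, 0]}, {"claw": 0.3, "dp": [0, 0, 0], "rotation": [0, 0, 0]}, {"claw": 0.3, "dp": [0, 0, 0], "rotation": [0, 10, 0]}]'

```text
clock: 6.22
tool_pos: [0.4819, -0.0837, 0.1648]
orientation: [-0.155, 2.973, 0.015]
force: [0.5, 0.8, -6.2]
opening: 0.0594
```

>>> drive_tool --increments '[{"claw": 0.3, "dp": [0, 0, 0], "rotation": [0, 10, 0]}, {"claw": 0.3, "dp": [0, 0, 0], "rotation": [0, 0, 0]}, {"claw": 0.3, "dp": [0, 0, 0], "rotation": [0, 0, 0]}, {"claw": 0.3, "dp": [0, 0, 0], "rotation": [0, 0, 0]}, {"claw": 0.3, "dp": [0, 0, 0], "rotation": [0, 0, 0]}]'

```text
clock: 6.85
tool_pos: [0.485, -0.0835, 0.1661]
orientation: [-0.166, 3.137, 0.001]
force: [-1.3, 0.8, -5.0]
opening: 0.0599
```

```bash
python3 -c "
from plant import ctrl
import numpy as np
for i in range(3):
    s=ctrl.read_state();print(s['clock'],s['force'],s['torque'],s['tau'].round(3))"; python3 go.py
```

```text
6.85 [-1.34598011  0.75424903 -4.9752076 ] [ 0.05715727  0.00019269 -0.04435138] [ -0.054 -34.014   1.629 -22.959   0.06    0.05    0.   ]
6.85 [-1.34598011  0.75424903 -4.9752076 ] [ 0.05715727  0.00019269 -0.04435138] [ -0.054 -34.014   1.629 -22.959   0.06    0.05    0.   ]
6.85 [-1.34598011  0.75424903 -4.9752076 ] [ 0.05715727  0.00019269 -0.04435138] [ -0.054 -34.014   1.629 -22.959   0.06    0.05    0.   ]
t 6.85 pos [ 0.485  -0.0835  0.1661] az x -173.9 zaxis [ 0.  0. -1.] F [-1.35  0.75 -4.98] T [ 0.057  0.    -0.044] open 0.0599
```

```bash
cat > avg.py <<'E'
from h import *
S=[]
for i in range(14):
    ctrl.camera('wrist'); s=ctrl.read_state(); S.append(np.r_[s['force'],s['torque'],s['tau'][[1,3,5]]])
S=np.array(S); M=R.from_rotvec(s['orientation']).as_matrix()
print('mean',S.mean(0).round(3)); print('sem',(S.std(0)/14**.5).round(3)); print('torque about tool y',(M.T@S.mean(0)[3:6])[1].round(4),s['tool_pos'].round(4),s['clock'])
E
python3 avg.py
```

```text
mean [-7.0000e-02 -1.9300e-01 -5.3750e+00  5.6000e-02  2.2000e-02  1.4000e-02
 -3.4329e+01 -2.2938e+01  5.9000e-02]
sem [0.118 0.111 0.117 0.008 0.006 0.007 0.021 0.003 0.   ]
torque about tool y 0.016 [ 0.4857 -0.0833  0.1659] 7.55
```

>>> drive_tool --increments '[{"claw": 0.3, "dp": [0, 0, 0], "rotation": [0, 10, 0]}, {"claw": 0.3, "dp": [0, 0, 0], "rotation": [0, 10, 0]}, {"claw": 0.3, "dp": [0, 0, 0], "rotation": [0, 0, 0]}, {"claw": 0.3, "dp": [0, 0, 0], "rotation": [0, 0, 0]}, {"claw": 0.3, "dp": [0, 0, 0], "rotation": [0, -10, 0]}]'

```text
clock: 8.18
tool_pos: [0.4873, -0.0829, 0.1646]
orientation: [0.16, -2.967, 0.014]
force: [0.2, 0.1, -4.5]
opening: 0.0597
```

>>> drive_tool --increments '[{"claw": 0.3, "dp": [0, 0, 0], "rotation": [0, -10, 0]}, {"claw": 0.3, "dp": [0, 0, 0], "rotation": [0, 0, 0]}, {"claw": 0.3, "dp": [0, 0, 0], "rotation": [0, 0, 0]}, {"claw": 0.3, "dp": [0, 0, 0], "rotation": [0, 0, 0]}]'

```text
clock: 8.68
tool_pos: [0.4867, -0.0832, 0.1663]
orientation: [-0.168, 3.136, -0.0]
force: [0.2, -0.7, -5.6]
opening: 0.0596
```

```bash
python3 avg.py
```

```text
mean [ 1.6000e-02 -7.0000e-03 -5.3500e+00  5.3000e-02 -4.0000e-03 -1.0000e-03
 -3.4427e+01 -2.2942e+01  9.0000e-02]
sem [0.12  0.156 0.1   0.01  0.011 0.006 0.056 0.007 0.001]
torque about tool y -0.0092 [ 0.4857 -0.0833  0.1659] 9.375
```

>>> drive_tool --increments '[{"claw": 0.3, "dp": [0, 0, 0], "rotation": [0, -10, 0]}, {"claw": 0.3, "dp": [0, 0, 0], "rotation": [0, -10, 0]}, {"claw": 0.3, "dp": [0, 0, 0], "rotation": [0, -5, 0]}, {"claw": 0.3, "dp": [0, 0, 0], "rotation": [0, 0, 0]}, {"claw": 0.3, "dp": [0, 0, 0], "rotation": [0, 0, 0]}]'

```text
clock: 10.0
tool_pos: [0.4869, -0.0833, 0.1667]
orientation: [-0.145, 2.702, 0.032]
force: [0.2, -0.8, -5.1]
opening: 0.0596
```

>>> drive_tool --increments '[{"claw": 0.3, "dp": [0, 0, 0], "rotation": [0, 0, 0]}, {"claw": 0.3, "dp": [0, 0, 0], "rotation": [0, 10, 0]}, {"claw": 0.3, "dp": [0, 0, 0], "rotation": [0, 10, 0]}, {"claw": 0.3, "dp": [0, 0, 0], "rotation": [0, 5, 0]}, {"claw": 0.3, "dp": [0, 0, 0], "rotation": [0, 0, 0]}]'

```text
clock: 10.62
tool_pos: [0.4888, -0.0827, 0.1658]
orientation: [-0.17, 3.135, -0.002]
force: [0.3, -0.3, -5.7]
opening: 0.0596
```

```bash
python3 avg.py
```

```text
mean [ 1.3000e-01 -1.2200e-01 -5.6240e+00  3.9000e-02  1.0000e-03 -7.0000e-03
 -3.4225e+01 -2.3116e+01  6.4000e-02]
sem [0.183 0.123 0.187 0.006 0.008 0.008 0.08  0.097 0.011]
torque about tool y -0.0035 [ 0.4857 -0.0833  0.166 ] 11.325
```

>>> drive_tool --increments '[{"claw": 0.3, "dp": [0, 0, 0], "rotation": [0, 10, 0]}, {"claw": 0.3, "dp": [0, 0, 0], "rotation": [0, 10, 0]}, {"claw": 0.3, "dp": [0, 0, 0], "rotation": [0, 5, 0]}, {"claw": 0.3, "dp": [0, 0, 0], "rotation": [0, 0, 0]}, {"claw": 0.3, "dp": [0, 0, 0], "rotation": [0, 0, 0]}]'

```text
clock: 11.95
tool_pos: [0.4854, -0.0836, 0.166]
orientation: [0.143, -2.703, 0.032]
force: [-0.7, 0.2, -5.7]
opening: 0.0598
```

>>> drive_tool --increments '[{"claw": 0.3, "dp": [0, 0, 0], "rotation": [0, 0, 0]}, {"claw": 0.3, "dp": [0, 0, 0], "rotation": [0, -10, 0]}, {"claw": 0.3, "dp": [0, 0, 0], "rotation": [0, -10, 0]}, {"claw": 0.3, "dp": [0, 0, 0], "rotation": [0, -5, 0]}, {"claw": 0.3, "dp": [0, 0, 0], "rotation": [0, 0, 0]}]'

```text
clock: 12.58
tool_pos: [0.4829, -0.0839, 0.1668]
orientation: [0.165, -3.136, -0.001]
force: [-0.2, 0.5, -5.3]
opening: 0.0598
```

```bash
python3 avg.py
```

```text
mean [ 1.6600e-01  1.2000e-01 -5.2210e+00  3.7000e-02  2.7000e-02  1.4000e-02
 -3.4952e+01 -2.2826e+01  7.2000e-02]
sem [0.145 0.106 0.134 0.007 0.012 0.007 0.105 0.08  0.01 ]
torque about tool y 0.0228 [ 0.4857 -0.0832  0.1658] 13.275
```

Tin 1 is silent: the torque about the jaw axis shows no consistent change, where a 0.08 N·m shift is expected. I'll put it back.

>>> drive_tool --increments '[{"claw": 0.3, "dp": [0, 0, 0.05], "rotation": [0, 0, 0]}, {"claw": 0.3, "dp": [0, 0, 0.05], "rotation": [0, 0, 0]}, {"claw": 0.3, "dp": [0, 0, 0.025], "rotation": [0, 0, 0]}, {"claw": 0.3, "dp": [0, 0, 0.009], "rotation": [0, 0, 0]}, {"claw": 0.3, "dp": [0, 0, 0.004], "rotation": [0, 0, 0]}]'

```text
clock: 13.9
tool_pos: [0.4865, -0.0834, 0.0282]
orientation: [-0.167, 3.136, -0.0]
force: [-0.0, -0.1, -4.8]
opening: 0.0596
```

>>> drive_tool --increments '[{"claw": 0.3, "dp": [0, 0, 0.002], "rotation": [0, 0, 0]}, {"claw": 0.3, "dp": [0, 0, 0], "rotation": [0, 0, 0]}]'

```text
clock: 14.15
tool_pos: [0.4864, -0.0833, 0.0267]
orientation: [-0.167, 3.135, -0.0]
force: [0.2, 0.2, -5.0]
opening: 0.0594
```

```bash
python3 go.py .4857 -.083 .0263 6
```

```text
t 14.15 pos [ 0.4864 -0.0833  0.0267] az x -173.9 zaxis [ 0.002  0.    -1.   ] F [ 0.19  0.17 -5.01] T [-0.049  0.04  -0.012] open 0.0594
rot z 0.1 tilt fix [-0.01  0.1   0.  ] shift [0.0007 0.0004 0.0004]
```

>>> drive_tool --increments '[{"claw": 0.3, "dp": [0, 0, 0.001], "rotation": [0, 0, 0]}, {"claw": 0.3, "dp": [0, 0, 0.001], "rotation": [0, 0, 0]}, {"claw": 0.3, "dp": [0, 0, 0], "rotation": [0, 0, 0]}]'

```text
clock: 14.52
tool_pos: [0.4868, -0.0832, 0.0263]
orientation: [-0.167, 3.135, 0.001]
force: [-4.5, 0.8, 12.5]
opening: 0.0593
```

>>> drive_tool --increments '[{"claw": 0.8, "dp": [0, 0, 0], "rotation": [0, 0, 0]}, {"claw": 1, "dp": [0, 0, 0], "rotation": [0, 0, 0]}, {"claw": 1, "dp": [0, 0, 0], "rotation": [0, 0, 0]}, {"claw": 1, "dp": [0, 0, -0.02], "rotation": [0, 0, 0]}, {"claw": 1, "dp": [0, 0, -0.05], "rotation": [0, 0, 0]}]'

```text
clock: 15.15
tool_pos: [0.4838, -0.083, 0.0928]
orientation: [0.167, -3.131, -0.001]
force: [0.4, -0.4, -0.1]
opening: 0.0864
```

>>> drive_tool --increments '[{"claw": 1, "dp": [0, 0, -0.05], "rotation": [0, 0, -8]}, {"claw": 1, "dp": [0, 0, -0.01], "rotation": [0, 0, 0]}]'

```text
clock: 15.4
tool_pos: [0.488, -0.0836, 0.1572]
orientation: [-0.385, 3.111, -0.001]
force: [0.0, 0.4, 0.1]
opening: 0.0871
```

```bash
python3 go.py .6483 -.231 .15 14
```

```text
t 15.4 pos [ 0.488  -0.0836  0.1572] az x -165.9 zaxis [ 0.007 -0.    -1.   ] F [0.04 0.36 0.12] T [0.041 0.038 0.067] open 0.0871
rot z 0.1 tilt fix [-0.1   0.38  0.  ] shift [-0.1199 -0.1818  0.0072]
```

>>> drive_tool --increments '[{"claw": 1, "dp": [-0.03, -0.045, 0], "rotation": [0, 0, 0]}, {"claw": 1, "dp": [-0.03, -0.045, 0], "rotation": [0, 0, 0]}, {"claw": 1, "dp": [-0.03, -0.045, 0], "rotation": [0, 0, 0]}, {"claw": 1, "dp": [-0.03, -0.046, 0], "rotation": [0, 0, 0]}, {"claw": 1, "dp": [0, 0, 0.01], "rotation": [0, 0, 0]}]'

```text
clock: 16.02
tool_pos: [0.6475, -0.2336, 0.1421]
orientation: [0.378, -3.118, 0.004]
force: [-0.4, 0.2, -1.0]
opening: 0.0869
```

>>> drive_tool --increments '[{"claw": 1, "dp": [0, 0, 0], "rotation": [0, 0, 0]}]'

```text
clock: 16.15
tool_pos: [0.6444, -0.2286, 0.1411]
orientation: [0.384, -3.113, -0.004]
force: [-0.4, -0.1, -0.6]
opening: 0.0867
```

```bash
python3 go.py .6483 -.231 .025 14
```

```text
t 16.15 pos [ 0.6444 -0.2286  0.1411] az x -165.9 zaxis [-0.005  0.002 -1.   ] F [-0.43 -0.07 -0.65] T [0.01  0.019 0.059] open 0.0867
rot z 0.1 tilt fix [ 0.18 -0.26  0.  ] shift [-0.0032 -0.0033  0.1161]
```

>>> drive_tool --increments '[{"claw": 1, "dp": [-0.002, -0.001, 0.04], "rotation": [0, 0, 0]}, {"claw": 1, "dp": [0, 0, 0.045], "rotation": [0, 0, 0]}, {"claw": 1, "dp": [0, 0, 0.025], "rotation": [0, 0, 0]}, {"claw": 1, "dp": [0, 0, 0.005], "rotation": [0, 0, 0]}, {"claw": 1, "dp": [0, 0, 0], "rotation": [0, 0, 0]}]'

```text
clock: 16.77
tool_pos: [0.6485, -0.2294, 0.0297]
orientation: [-0.387, 3.117, 0.0]
force: [-0.4, -0.2, -0.2]
opening: 0.0872
```

>>> drive_tool --increments '[{"claw": 1, "dp": [0, 0, 0], "rotation": [0, 0, 0]}, {"claw": 0.5, "dp": [0, 0, 0], "rotation": [0, 0, 0]}, {"claw": 0.4, "dp": [0, 0, 0], "rotation": [0, 0, 0]}, {"claw": 0.3, "dp": [0, 0, 0], "rotation": [0, 0, 0]}, {"claw": 0.3, "dp": [0, 0, 0], "rotation": [0, 0, 0]}]'

```text
clock: 17.4
tool_pos: [0.6484, -0.23, 0.029]
orientation: [-0.386, 3.118, 0.0]
force: [-0.3, 0.3, 0.7]
opening: 0.0593
```

```bash
python3 go.py .6483 -.231 .025 14
```

```text
t 17.4 pos [ 0.6484 -0.23    0.029 ] az x -165.9 zaxis [ 0.  0. -1.] F [-0.27  0.28  0.73] T [0.022 0.102 0.039] open 0.0593
rot z 0.1 tilt fix [0. 0. 0.] shift [ 0.0003 -0.0009  0.004 ]
```

Gripped. Lift, then tip both ways with longer holds.

>>> drive_tool --increments '[{"claw": 0.3, "dp": [0, 0, -0.03], "rotation": [0, 0, 0]}, {"claw": 0.3, "dp": [0, 0, -0.05], "rotation": [0, 0, 0]}, {"claw": 0.3, "dp": [0, 0, -0.05], "rotation": [0, 0, 0]}, {"claw": 0.3, "dp": [0, 0, -0.01], "rotation": [0, 0, 0]}, {"claw": 0.3, "dp": [0, 0, 0], "rotation": [0, 10, 0]}]'

```text
clock: 18.02
tool_pos: [0.6432, -0.2335, 0.1689]
orientation: [0.353, -2.939, 0.032]
force: [0.7, -1.6, -7.0]
opening: 0.0597
```

>>> drive_tool --increments '[{"claw": 0.3, "dp": [0, 0, 0], "rotation": [0, 10, 0]}, {"claw": 0.3, "dp": [0, 0, 0], "rotation": [0, 0, 0]}, {"claw": 0.3, "dp": [0, 0, 0], "rotation": [0, 0, 0]}, {"claw": 0.3, "dp": [0, 0, 0], "rotation": [0, -10, 0]}, {"claw": 0.3, "dp": [0, 0, 0], "rotation": [0, -10, 0]}]'

```text
clock: 18.65
tool_pos: [0.6471, -0.2317, 0.1693]
orientation: [-0.382, 3.113, -0.002]
force: [-0.2, -1.1, -5.8]
opening: 0.0594
```

>>> drive_tool --increments '[{"claw": 0.3, "dp": [0, 0, 0], "rotation": [0, 0, 0]}, {"claw": 0.3, "dp": [0, 0, 0], "rotation": [0, 0, 0]}, {"claw": 0.3, "dp": [0, 0, 0], "rotation": [0, 0, 0]}]'

```text
clock: 19.02
tool_pos: [0.6491, -0.2294, 0.1691]
orientation: [-0.388, 3.117, 0.0]
force: [0.4, 0.0, -6.2]
opening: 0.0592
```

```bash
python3 avg.py
```

```text
mean [-3.2000e-02  5.5000e-02 -6.3140e+00  3.0000e-02  2.7000e-02 -2.8000e-02
 -5.5867e+01 -2.5497e+01  4.1000e-02]
sem [0.168 0.121 0.151 0.006 0.007 0.007 0.062 0.007 0.002]
torque about tool y 0.0191 [ 0.6484 -0.2301  0.1689] 19.725
```

>>> drive_tool --increments '[{"claw": 0.3, "dp": [0, 0, 0], "rotation": [0, -10, 0]}, {"claw": 0.3, "dp": [0, 0, 0], "rotation": [0, -10, 0]}, {"claw": 0.3, "dp": [0, 0, 0], "rotation": [0, 0, 0]}, {"claw": 0.3, "dp": [0, 0, 0], "rotation": [0, 0, 0]}, {"claw": 0.3, "dp": [0, 0, 0], "rotation": [0, 10, 0]}]'

```text
clock: 20.35
tool_pos: [0.644, -0.2328, 0.1679]
orientation: [-0.356, 2.957, 0.031]
force: [0.4, -0.2, -6.8]
opening: 0.0593
```

>>> drive_tool --increments '[{"claw": 0.3, "dp": [0, 0, 0], "rotation": [0, 10, 0]}, {"claw": 0.3, "dp": [0, 0, 0], "rotation": [0, 0, 0]}, {"claw": 0.3, "dp": [0, 0, 0], "rotation": [0, 0, 0]}, {"claw": 0.3, "dp": [0, 0, 0], "rotation": [0, 0, 0]}]'

```text
clock: 20.85
tool_pos: [0.6478, -0.2308, 0.1691]
orientation: [-0.384, 3.118, -0.001]
force: [0.2, -0.2, -7.1]
opening: 0.0598
```

```bash
python3 avg.py
```

```text
mean [-6.6000e-02  7.6000e-02 -6.2960e+00  3.5000e-02  2.2000e-02 -1.0000e-03
 -5.5688e+01 -2.5489e+01  3.6000e-02]
sem [0.124 0.118 0.113 0.008 0.007 0.008 0.047 0.006 0.001]
torque about tool y 0.0127 [ 0.6484 -0.2301  0.1689] 21.55
```

Tin 2 also shows no shift, so it's silent. I'll return it and go to tin 3.

>>> drive_tool --increments '[{"claw": 0.3, "dp": [0, 0, 0.05], "rotation": [0, 0, 0]}, {"claw": 0.3, "dp": [0, 0, 0.05], "rotation": [0, 0, 0]}, {"claw": 0.3, "dp": [0, 0, 0.025], "rotation": [0, 0, 0]}, {"claw": 0.3, "dp": [0, 0, 0.012], "rotation": [0, 0, 0]}, {"claw": 0.3, "dp": [0, 0, 0.003], "rotation": [0, 0, 0]}]'

```text
clock: 22.18
tool_pos: [0.649, -0.2303, 0.0293]
orientation: [-0.386, 3.117, -0.001]
force: [0.7, 0.0, -4.8]
opening: 0.0597
```

>>> drive_tool --increments '[{"claw": 0.3, "dp": [0, 0, 0.001], "rotation": [0, 0, 0]}, {"claw": 0.3, "dp": [0, 0, 0], "rotation": [0, 0, 0]}]'

```text
clock: 22.42
tool_pos: [0.6492, -0.2304, 0.0291]
orientation: [-0.385, 3.116, -0.001]
force: [0.2, -0.8, -5.8]
opening: 0.0597
```

```bash
python3 go.py .6484 -.2301 .029 14
```

```text
t 22.43 pos [ 0.6492 -0.2304  0.0291] az x -165.9 zaxis [ 0.002 -0.001 -1.   ] F [ 0.17 -0.77 -5.82] T [ 0.058 -0.039  0.043] open 0.0597
rot z 0.1 tilt fix [-0.06  0.11  0.  ] shift [0.0007 0.0005 0.0001]
```

>>> drive_tool --increments '[{"claw": 0.3, "dp": [0, 0, 0.001], "rotation": [0, 0, 0]}, {"claw": 0.3, "dp": [0, 0, 0], "rotation": [0, 0, 0]}, {"claw": 0.8, "dp": [0, 0, 0], "rotation": [0, 0, 0]}, {"claw": 1, "dp": [0, 0, 0], "rotation": [0, 0, 0]}, {"claw": 1, "dp": [0, 0, 0], "rotation": [0, 0, 0]}]'

```text
clock: 23.05
tool_pos: [0.6487, -0.2301, 0.0269]
orientation: [-0.386, 3.117, -0.0]
force: [-0.3, 0.2, 0.5]
opening: 0.0813
```

>>> drive_tool --increments '[{"claw": 1, "dp": [0, 0, -0.03], "rotation": [0, 0, 0]}, {"claw": 1, "dp": [0, 0, -0.05], "rotation": [0, 0, 0]}, {"claw": 1, "dp": [0, 0, -0.04], "rotation": [0, 0, 8]}, {"claw": 1, "dp": [0, 0, 0], "rotation": [0, 0, 8]}, {"claw": 1, "dp": [0, 0, 0], "rotation": [0, 0, 8]}]'

```text
clock: 23.68
tool_pos: [0.6488, -0.2302, 0.1477]
orientation: [0.278, 3.128, -0.0]
force: [-0.1, -0.1, -0.4]
opening: 0.0867
```

>>> drive_tool --increments '[{"claw": 1, "dp": [0.033, -0.038, 0], "rotation": [0, 0, 0]}, {"claw": 1, "dp": [0.033, -0.038, 0], "rotation": [0, 0, 0]}, {"claw": 1, "dp": [0.033, -0.038, 0], "rotation": [0, 0, 0]}, {"claw": 1, "dp": [0.033, -0.038, 0], "rotation": [0, 0, 0]}, {"claw": 1, "dp": [0, 0, 0], "rotation": [0, 0, 0]}]'

```text
clock: 24.3
tool_pos: [0.4878, -0.3614, 0.1474]
orientation: [-0.284, -3.128, 0.003]
force: [0.2, 0.6, 0.2]
opening: 0.0873
```

```bash
python3 go.py .4906 -.3588 .025 -10
```

```text
t 24.3 pos [ 0.4878 -0.3614  0.1474] az x 169.6 zaxis [-0.001 -0.002 -1.   ] F [0.21 0.59 0.17] T [ 0.004 -0.036 -0.007] open 0.0873
rot z -0.4 tilt fix [-0.12 -0.05  0.  ] shift [-0.0023  0.0031  0.1224]
```

>>> drive_tool --increments '[{"claw": 1, "dp": [-0.001, 0.002, 0.045], "rotation": [0, 0, 0]}, {"claw": 1, "dp": [0, 0, 0.045], "rotation": [0, 0, 0]}, {"claw": 1, "dp": [0, 0, 0.025], "rotation": [0, 0, 0]}, {"claw": 1, "dp": [0, 0, 0.005], "rotation": [0, 0, 0]}, {"claw": 1, "dp": [0, 0, 0], "rotation": [0, 0, 0]}]'

```text
clock: 24.92
tool_pos: [0.4944, -0.3553, 0.0273]
orientation: [0.27, 3.129, -0.0]
force: [-0.4, 0.1, 0.2]
opening: 0.0867
```

>>> drive_tool --increments '[{"claw": 1, "dp": [0, 0, 0], "rotation": [0, 0, 0]}, {"claw": 0.5, "dp": [0, 0, 0], "rotation": [0, 0, 0]}, {"claw": 0.4, "dp": [0, 0, 0], "rotation": [0, 0, 0]}, {"claw": 0.3, "dp": [0, 0, 0], "rotation": [0, 0, 0]}, {"claw": 0.3, "dp": [0, 0, 0], "rotation": [0, 0, 0]}]'

```text
clock: 25.55
tool_pos: [0.4937, -0.3569, 0.0274]
orientation: [0.272, 3.128, -0.004]
force: [0.4, -2.8, 1.0]
opening: 0.0596
```

```bash
python3 go.py .4906 -.3588 .025 -10
```

```text
t 25.55 pos [ 0.4937 -0.3569  0.0274] az x 170.1 zaxis [ 0.001 -0.002 -1.   ] F [ 0.43 -2.82  1.01] T [-0.618  0.052  0.037] open 0.0596
rot z 0.1 tilt fix [-0.12  0.09  0.  ] shift [ 0.0027 -0.0024  0.0024]
```

>>> drive_tool --increments '[{"claw": 0.3, "dp": [0, 0, -0.03], "rotation": [0, 0, 0]}, {"claw": 0.3, "dp": [0, 0, -0.05], "rotation": [0, 0, 0]}, {"claw": 0.3, "dp": [0, 0, -0.05], "rotation": [0, 0, 0]}, {"claw": 0.3, "dp": [0, 0, -0.01], "rotation": [0, 0, 0]}, {"claw": 0.3, "dp": [0, 0, 0], "rotation": [0, 10, 0]}]'

```text
clock: 26.18
tool_pos: [0.4889, -0.3555, 0.1677]
orientation: [-0.263, -2.95, -0.026]
force: [1.0, -0.9, -5.3]
opening: 0.0599
```

>>> drive_tool --increments '[{"claw": 0.3, "dp": [0, 0, 0], "rotation": [0, 10, 0]}, {"claw": 0.3, "dp": [0, 0, 0], "rotation": [0, 0, 0]}, {"claw": 0.3, "dp": [0, 0, 0], "rotation": [0, 0, 0]}, {"claw": 0.3, "dp": [0, 0, 0], "rotation": [0, -10, 0]}, {"claw": 0.3, "dp": [0, 0, 0], "rotation": [0, -10, 0]}]'

```text
clock: 26.8
tool_pos: [0.4923, -0.356, 0.1673]
orientation: [0.273, 3.124, -0.002]
force: [-1.2, -0.5, -3.3]
opening: 0.0593
```

>>> drive_tool --increments '[{"claw": 0.3, "dp": [0, 0, 0], "rotation": [0, 0, 0]}, {"claw": 0.3, "dp": [0, 0, 0], "rotation": [0, 0, 0]}, {"claw": 0.3, "dp": [0, 0, 0], "rotation": [0, 0, 0]}]'

```text
clock: 27.18
tool_pos: [0.4944, -0.3552, 0.1671]
orientation: [0.269, 3.13, -0.0]
force: [0.2, 0.1, -4.4]
opening: 0.0596
```

```bash
python3 avg.py
```

```text
mean [-3.7000e-02  4.5200e-01 -3.3730e+00  1.8000e-02 -5.0000e-03 -8.0000e-03
 -4.4939e+01 -2.3226e+01  5.8000e-02]
sem [0.162 0.092 0.097 0.008 0.007 0.007 0.057 0.007 0.001]
torque about tool y -0.002 [ 0.4935 -0.3554  0.1669] 27.875
```

>>> drive_tool --increments '[{"claw": 0.3, "dp": [0, 0, 0], "rotation": [0, -10, 0]}, {"claw": 0.3, "dp": [0, 0, 0], "rotation": [0, -10, 0]}, {"claw": 0.3, "dp": [0, 0, 0], "rotation": [0, 0, 0]}, {"claw": 0.3, "dp": [0, 0, 0], "rotation": [0, 0, 0]}, {"claw": 0.3, "dp": [0, 0, 0], "rotation": [0, 10, 0]}]'

```text
clock: 28.5
tool_pos: [0.4897, -0.3555, 0.1662]
orientation: [0.264, 2.964, -0.02]
force: [1.2, -1.0, -3.8]
opening: 0.0597
```

>>> drive_tool --increments '[{"claw": 0.3, "dp": [0, 0, 0], "rotation": [0, 10, 0]}, {"claw": 0.3, "dp": [0, 0, 0], "rotation": [0, 0, 0]}, {"claw": 0.3, "dp": [0, 0, 0], "rotation": [0, 0, 0]}, {"claw": 0.3, "dp": [0, 0, 0], "rotation": [0, 0, 0]}]'

```text
clock: 29.0
tool_pos: [0.4927, -0.3556, 0.167]
orientation: [0.273, 3.13, 0.0]
force: [-0.1, -0.2, -4.3]
opening: 0.0596
```

```bash
python3 avg.py
```

```text
mean [ 1.2800e-01  4.5000e-02 -3.6780e+00  2.0000e-02  5.0000e-03 -1.3000e-02
 -4.4791e+01 -2.3226e+01  5.2000e-02]
sem [0.118 0.118 0.119 0.009 0.008 0.007 0.047 0.008 0.001]
torque about tool y 0.008 [ 0.4936 -0.3553  0.1669] 29.7
```

No 0.08 N·m shift in tin 3 either, so the test isn't sensitive enough. I'll repeat with a steeper, longer tilt, settling before I read.

```bash
sed -i 's/range(14)/range(int(sys.argv[1]))/; s/14\*\*/len(S)**/; s/from h import \*/import sys; from h import */' avg.py; echo ok
```

```text
ok
```

>>> drive_tool --increments '[{"claw": 0.3, "dp": [0, 0, 0], "rotation": [0, 10, 0]}, {"claw": 0.3, "dp": [0, 0, 0], "rotation": [0, 10, 0]}, {"claw": 0.3, "dp": [0, 0, 0], "rotation": [0, 10, 0]}, {"claw": 0.3, "dp": [0, 0, 0], "rotation": [0, 0, 0]}, {"claw": 0.3, "dp": [0, 0, 0], "rotation": [0, 0, 0]}]'

```text
clock: 30.32
tool_pos: [0.4933, -0.3558, 0.1668]
orientation: [-0.227, -2.61, -0.06]
force: [-0.4, -0.4, -2.8]
opening: 0.0597
```

>>> drive_tool --increments '[{"claw": 0.3, "dp": [0, 0, 0], "rotation": [0, 0, 0]}, {"claw": 0.3, "dp": [0, 0, 0], "rotation": [0, -10, 0]}, {"claw": 0.3, "dp": [0, 0, 0], "rotation": [0, -10, 0]}, {"claw": 0.3, "dp": [0, 0, 0], "rotation": [0, -10, 0]}, {"claw": 0.3, "dp": [0, 0, 0], "rotation": [0, 0, 0]}]'

```text
clock: 30.95
tool_pos: [0.4874, -0.3558, 0.1692]
orientation: [0.28, 3.129, 0.002]
force: [-0.2, 0.1, -3.1]
opening: 0.0596
```

>>> drive_tool --increments '[{"claw": 0.3, "dp": [0, 0, 0], "rotation": [0, 0, 0]}, {"claw": 0.3, "dp": [0, 0, 0], "rotation": [0, 0, 0]}, {"claw": 0.3, "dp": [0, 0, 0], "rotation": [0, 0, 0]}]'

```text
clock: 31.32
tool_pos: [0.4944, -0.3552, 0.1666]
orientation: [-0.269, -3.129, 0.0]
force: [0.5, 0.4, -3.8]
opening: 0.0593
```

```bash
python3 avg.py 8
```

```text
mean [-2.1900e-01  1.8100e-01 -3.5680e+00  1.4000e-02  2.0000e-03 -1.0000e-03
 -4.4979e+01 -2.3265e+01  5.7000e-02]
sem [0.214 0.216 0.167 0.013 0.008 0.009 0.049 0.008 0.001]
torque about tool y 0.0042 [ 0.4935 -0.3554  0.1668] 31.725
```

>>> drive_tool --increments '[{"claw": 0.3, "dp": [0, 0, 0], "rotation": [0, -10, 0]}, {"claw": 0.3, "dp": [0, 0, 0], "rotation": [0, -10, 0]}, {"claw": 0.3, "dp": [0, 0, 0], "rotation": [0, -10, 0]}, {"claw": 0.3, "dp": [0, 0, 0], "rotation": [0, 0, 0]}, {"claw": 0.3, "dp": [0, 0, 0], "rotation": [0, 0, 0]}]'

```text
clock: 32.35
tool_pos: [0.4945, -0.3558, 0.1674]
orientation: [0.225, 2.619, -0.057]
force: [1.0, 0.4, -2.9]
opening: 0.0599
```

>>> drive_tool --increments '[{"claw": 0.3, "dp": [0, 0, 0], "rotation": [0, 0, 0]}, {"claw": 0.3, "dp": [0, 0, 0], "rotation": [0, 10, 0]}, {"claw": 0.3, "dp": [0, 0, 0], "rotation": [0, 10, 0]}, {"claw": 0.3, "dp": [0, 0, 0], "rotation": [0, 10, 0]}, {"claw": 0.3, "dp": [0, 0, 0], "rotation": [0, 0, 0]}]'

```text
clock: 32.98
tool_pos: [0.5022, -0.3512, 0.1663]
orientation: [0.246, 3.114, 0.007]
force: [-0.1, -0.8, -3.9]
opening: 0.0599
```

>>> drive_tool --increments '[{"claw": 0.3, "dp": [0, 0, 0], "rotation": [0, 0, 0]}, {"claw": 0.3, "dp": [0, 0, 0], "rotation": [0, 0, 0]}, {"claw": 0.3, "dp": [0, 0, 0], "rotation": [0, 0, 0]}]'

```text
clock: 33.35
tool_pos: [0.4945, -0.3535, 0.1666]
orientation: [0.263, 3.114, 0.01]
force: [0.1, 0.7, -3.9]
opening: 0.0592
```

```bash
python3 avg.py 8
```

```text
mean [-2.5900e-01  8.8000e-02 -3.6200e+00  1.5000e-02  1.7000e-02 -6.0000e-03
 -4.5227e+01 -2.3311e+01  1.3000e-02]
sem [0.145 0.148 0.171 0.008 0.012 0.011 0.033 0.004 0.   ]
torque about tool y 0.0189 [ 0.4954 -0.3533  0.1663] 33.75
```

```bash
python3 go.py .4935 -.3554 .167 -10; python3 -c "
from plant import ctrl; print(ctrl.read_state()['q'].round(2))"
```

```text
t 33.75 pos [ 0.4954 -0.3533  0.1663] az x 170.4 zaxis [ 0.017  0.005 -1.   ] F [-0.71  0.25 -2.64] T [0.021 0.037 0.059] open 0.0594
rot z 0.4 tilt fix [0.46 0.9  0.  ] shift [ 0.0015 -0.0024 -0.0007]
[ 0.33  0.39  0.3   1.76 -0.15  1.01  2.09]
```

>>> drive_tool --increments '[{"claw": 0.3, "dp": [0, 0, 0], "rotation": [0, 9, 0]}, {"claw": 0.3, "dp": [0, 0, 0], "rotation": [0, 8, 0]}, {"claw": 0.3, "dp": [0, 0, 0], "rotation": [0, 8, 0]}, {"claw": 0.3, "dp": [0, 0, 0], "rotation": [0, 0, 0]}, {"claw": 0.3, "dp": [0, 0, 0], "rotation": [0, 0, 0]}]'

```text
clock: 34.38
tool_pos: [0.495, -0.3537, 0.1663]
orientation: [-0.226, -2.714, -0.059]
force: [-1.4, -0.9, -4.0]
opening: 0.0593
```

Run:
```python
from h import *
a=ctrl.camera('scene')
cv2.imwrite('pics/tilt.png',cv2.resize(a[0:320,40:360],None,fx=1.8,fy=1.8))
s=ctrl.read_state(); print(s['torque'],s['q'].round(2),R.from_rotvec(s['orientation']).as_matrix().round(3))
```

```text
[-0.15417261 -0.81088735  0.03624409] [ 0.27  0.63  0.34  1.45 -0.04  1.48  2.  ] [[-0.901  0.168 -0.4  ]
 [ 0.15   0.986  0.075]
 [ 0.407  0.007 -0.913]]
```

View pics/tilt.png

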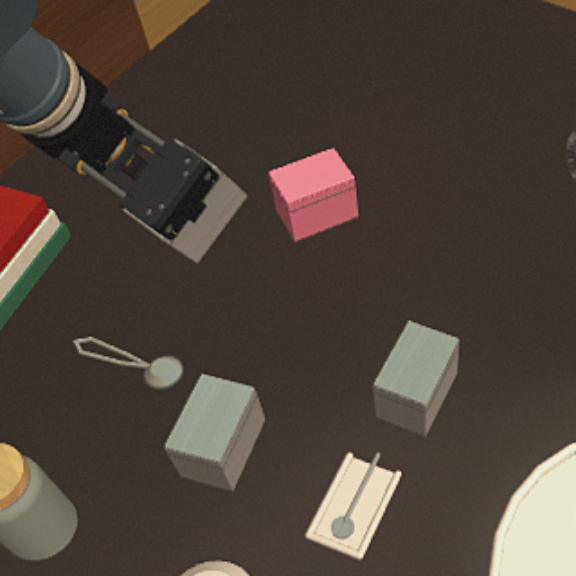

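Run:
```python
from h import *
c3=cal('scene'); s=ctrl.read_state(); M=R.from_rotvec(s['orientation']).as_matrix(); p=s['tool_pos']
S=np.array([[sx*.045,sy*.03,z] for sx in(-1,1) for sy in(-1,1) for z in(0,.07)])
a=cv2.imread('pics/tilt.png')
for nm,deg,col in (('tilted',0,(0,255,0)),('level',-24,(0,0,255))):
    Q=M@R.from_euler('y',deg,degrees=True).as_matrix()   # rotate about pad axis
    g=p-M[:,2]*.019
    L=S*[1,1,-1]+[0,0,.0274+.019-.002-.0]  # underside ~46 mm beyond grasp point along tool z
    uv=(proj('scene',g+L@Q.T,c3)-[40,0])*1.8
    cv2.polylines(a,[cv2.convexHull(uv.astype(np.float32)).astype(int)],True,col,1)
cv2.imwrite('pics/tilt2.png',a[80:320,80:320].repeat(2,0).repeat(2,1))
```

```text
(no output)
```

View pics/tilt2.png

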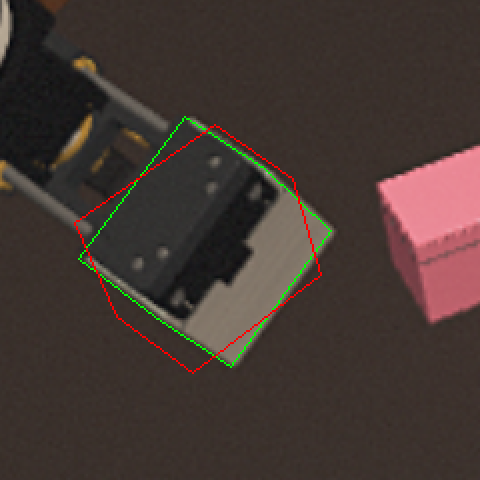

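The overlay shows the tin tilts with the gripper. But the fast return to level shakes the tin by several mm, which could move the ball off the end wall. So I'll come back to level gently this time and then measure.

>>> drive_tool --increments '[{"claw": 0.3, "dp": [0, 0, 0], "rotation": [0, -2, 0]}, {"claw": 0.3, "dp": [0, 0, 0], "rotation": [0, -3, 0]}, {"claw": 0.3, "dp": [0, 0, 0], "rotation": [0, -4, 0]}, {"claw": 0.3, "dp": [0, 0, 0], "rotation": [0, -4, 0]}, {"claw": 0.3, "dp": [0, 0, 0], "rotation": [0, -3, 0]}]'

```text
clock: 35.05
tool_pos: [0.494, -0.3537, 0.1679]
orientation: [-0.252, -2.995, -0.029]
force: [-0.3, 0.1, -3.0]
opening: 0.0597
```

>>> drive_tool --increments '[{"claw": 0.3, "dp": [0, 0, 0], "rotation": [0, -3, 0]}, {"claw": 0.3, "dp": [0, 0, 0], "rotation": [0, -2, 0]}, {"claw": 0.3, "dp": [0, 0, 0], "rotation": [0, -2, 0]}, {"claw": 0.3, "dp": [0, 0, 0], "rotation": [0, -1, 0]}, {"claw": 0.3, "dp": [0, 0, 0], "rotation": [0, 0, 0]}]'

```text
clock: 35.67
tool_pos: [0.4946, -0.3535, 0.1671]
orientation: [-0.263, -3.13, -0.012]
force: [0.2, 0.4, -2.3]
opening: 0.0596
```

```bash
python3 avg.py 8; python3 go.py .4935 -.3554 .167 -10
```

```text
mean [-1.140e-01 -2.630e-01 -3.266e+00 -1.600e-02 -4.000e-03  6.000e-03
 -4.600e+01 -2.327e+01  9.100e-02]
sem [0.21  0.127 0.223 0.005 0.011 0.013 0.037 0.026 0.002]
torque about tool y -0.0069 [ 0.4956 -0.3532  0.1661] 36.075
t 36.08 pos [ 0.4956 -0.3532  0.1661] az x 170.5 zaxis [-0.001  0.008 -1.   ] F [-0.31 -0.51 -3.18] T [-0.008 -0.019  0.02 ] open 0.0596
rot z 0.5 tilt fix [ 0.46 -0.13  0.  ] shift [ 0.0017 -0.0026 -0.0009]
```

>>> drive_tool --increments '[{"claw": 0.3, "dp": [0, 0, 0], "rotation": [0, -9, 0]}, {"claw": 0.3, "dp": [0, 0, 0], "rotation": [0, -8, 0]}, {"claw": 0.3, "dp": [0, 0, 0], "rotation": [0, -3, 0]}, {"claw": 0.3, "dp": [0, 0, 0], "rotation": [0, 0, 0]}, {"claw": 0.3, "dp": [0, 0, 0], "rotation": [0, 0, 0]}]'

```text
clock: 36.7
tool_pos: [0.4963, -0.3534, 0.1666]
orientation: [0.234, 2.785, -0.03]
force: [0.3, 0.3, -3.1]
opening: 0.0596
```

>>> drive_tool --increments '[{"claw": 0.3, "dp": [0, 0, 0], "rotation": [0, 0, 0]}, {"claw": 0.3, "dp": [0, 0, 0], "rotation": [0, 2, 0]}, {"claw": 0.3, "dp": [0, 0, 0], "rotation": [0, 3, 0]}, {"claw": 0.3, "dp": [0, 0, 0], "rotation": [0, 3, 0]}, {"claw": 0.3, "dp": [0, 0, 0], "rotation": [0, 3, 0]}]'

```text
clock: 37.33
tool_pos: [0.4964, -0.3532, 0.1664]
orientation: [0.248, 2.977, -0.008]
force: [-0.1, -0.3, -4.3]
opening: 0.0595
```

>>> drive_tool --increments '[{"claw": 0.3, "dp": [0, 0, 0], "rotation": [0, 3, 0]}, {"claw": 0.3, "dp": [0, 0, 0], "rotation": [0, 3, 0]}, {"claw": 0.3, "dp": [0, 0, 0], "rotation": [0, 2, 0]}, {"claw": 0.3, "dp": [0, 0, 0], "rotation": [0, 1, 0]}, {"claw": 0.3, "dp": [0, 0, 0], "rotation": [0, 0, 0]}]'

```text
clock: 37.95
tool_pos: [0.4962, -0.3531, 0.1661]
orientation: [-0.26, -3.13, -0.013]
force: [0.3, 0.3, -2.7]
opening: 0.0594
```

```bash
python3 avg.py 8; python3 go.py .4935 -.3554 .167 -10
```

```text
mean [ 6.9000e-02  6.8000e-02 -4.0100e+00 -1.0000e-03 -1.7000e-02 -9.0000e-03
 -4.5577e+01 -2.3386e+01  7.3000e-02]
sem [0.125 0.233 0.125 0.01  0.01  0.007 0.031 0.028 0.003]
torque about tool y -0.017 [ 0.4953 -0.3533  0.1664] 38.35
t 38.35 pos [ 0.4953 -0.3533  0.1664] az x 170.4 zaxis [-0.     0.008 -1.   ] F [ 0.84  0.13 -3.83] T [ 0.049 -0.035  0.001] open 0.0598
rot z 0.4 tilt fix [ 0.46 -0.09  0.  ] shift [ 0.0015 -0.0024 -0.0006]
```

Tin 3 still shows nothing on the gentle test (+0.010 ± 0.015 N·m against 0.078 expected). I'll return it and retest tin 1 gently; its joint-6 torque had shown a repeatable shift.

>>> drive_tool --increments '[{"claw": 0.3, "dp": [0.001, -0.002, 0.045], "rotation": [0.4, 0, 0.4]}, {"claw": 0.3, "dp": [0, 0, 0.05], "rotation": [0, 0, 0]}, {"claw": 0.3, "dp": [0, 0, 0.028], "rotation": [0, 0, 0]}, {"claw": 0.3, "dp": [0, 0, 0.012], "rotation": [0, 0, 0]}, {"claw": 0.3, "dp": [0, 0, 0.005], "rotation": [0, 0, 0]}]'

```text
clock: 38.98
tool_pos: [0.4934, -0.3544, 0.0272]
orientation: [-0.273, -3.126, -0.004]
force: [-7.6, 3.8, 20.3]
opening: 0.0595
```

>>> drive_tool --increments '[{"claw": 0.3, "dp": [0, 0, 0.001], "rotation": [0, 0, 0]}, {"claw": 0.3, "dp": [0, 0, 0], "rotation": [0, 0, 0]}]'

```text
clock: 39.22
tool_pos: [0.494, -0.3547, 0.0274]
orientation: [-0.272, -3.129, -0.002]
force: [-4.7, 2.6, 5.6]
opening: 0.0596
```

```bash
python3 go.py .4935 -.3554 .0274 -10
```

```text
t 39.23 pos [ 0.494  -0.3547  0.0274] az x 170.1 zaxis [-0.001  0.002 -1.   ] F [-4.72  2.59  5.63] T [0.812 0.862 0.151] open 0.0596
rot z 0.1 tilt fix [ 0.08 -0.07  0.  ] shift [ 0.0004 -0.0008 -0.    ]
```

>>> drive_tool --increments '[{"claw": 0.8, "dp": [0, 0, 0], "rotation": [0, 0, 0]}, {"claw": 1, "dp": [0, 0, 0], "rotation": [0, 0, 0]}, {"claw": 1, "dp": [0, 0, -0.03], "rotation": [0, 0, 0]}, {"claw": 1, "dp": [0, 0, -0.05], "rotation": [0, 0, 0]}, {"claw": 1, "dp": [0, 0, -0.04], "rotation": [0, 0, -8]}]'

```text
clock: 39.85
tool_pos: [0.4952, -0.3553, 0.1474]
orientation: [0.048, 3.141, -0.001]
force: [-0.5, -0.6, 0.5]
opening: 0.0865
```

>>> drive_tool --increments '[{"claw": 1, "dp": [0, 0.05, 0], "rotation": [0, 0, -8]}, {"claw": 1, "dp": [-0.005, 0.055, 0], "rotation": [0, 0, 0]}, {"claw": 1, "dp": [-0.005, 0.055, 0], "rotation": [0, 0, 0]}, {"claw": 1, "dp": [-0.005, 0.055, 0], "rotation": [0, 0, 0]}, {"claw": 1, "dp": [-0.005, 0.05, 0], "rotation": [0, 0, 0]}]'

```text
clock: 40.48
tool_pos: [0.4939, -0.0868, 0.1462]
orientation: [-0.166, 3.136, 0.002]
force: [0.4, 0.1, 0.2]
opening: 0.0871
```

```bash
python3 go.py .486 -.083 .0263 6.1
```

```text
t 40.48 pos [ 0.4939 -0.0868  0.1462] az x -173.9 zaxis [ 0.001  0.001 -1.   ] F [0.45 0.1  0.19] T [ 0.085 -0.032 -0.044] open 0.0871
rot z -0.0 tilt fix [0.07 0.05 0.  ] shift [0.0074 0.0047 0.1199]
```

>>> drive_tool --increments '[{"claw": 1, "dp": [0.007, 0.003, 0.04], "rotation": [0, 0, 0]}, {"claw": 1, "dp": [0, 0, 0.045], "rotation": [0, 0, 0]}, {"claw": 1, "dp": [0, 0, 0.028], "rotation": [0, 0, 0]}, {"claw": 1, "dp": [0, 0, 0.006], "rotation": [0, 0, 0]}, {"claw": 0.5, "dp": [0, 0, 0], "rotation": [0, 0, 0]}]'

```text
clock: 41.1
tool_pos: [0.4865, -0.0866, 0.0272]
orientation: [0.165, -3.137, -0.002]
force: [-0.5, -1.1, -0.0]
opening: 0.0828
```

>>> drive_tool --increments '[{"claw": 0.4, "dp": [0, 0, 0], "rotation": [0, 0, 0]}, {"claw": 0.3, "dp": [0, 0, 0], "rotation": [0, 0, 0]}, {"claw": 0.3, "dp": [0, 0, 0], "rotation": [0, 0, 0]}, {"claw": 0.3, "dp": [0, 0, 0], "rotation": [0, 0, 0]}]'

```text
clock: 41.6
tool_pos: [0.4864, -0.0838, 0.0278]
orientation: [0.168, -3.137, -0.007]
force: [-1.6, 7.0, 5.8]
opening: 0.0597
```

```bash
python3 go.py .486 -.083 .0263 6.1
```

```text
t 41.6 pos [ 0.4864 -0.0838  0.0278] az x -173.9 zaxis [-0.     0.004 -1.   ] F [-1.57  7.04  5.77] T [ 1.398  0.257 -0.086] open 0.0597
rot z 0.0 tilt fix [0.25 0.   0.  ] shift [0.0003 0.0008 0.0015]
```

>>> drive_tool --increments '[{"claw": 0.3, "dp": [0, 0, -0.03], "rotation": [0, 0, 0]}, {"claw": 0.3, "dp": [0, 0, -0.05], "rotation": [0, 0, 0]}, {"claw": 0.3, "dp": [0, 0, -0.05], "rotation": [0, 0, 0]}, {"claw": 0.3, "dp": [0, 0, -0.01], "rotation": [0, 9, 0]}, {"claw": 0.3, "dp": [0, 0, 0], "rotation": [0, 8, 0]}]'

```text
clock: 42.22
tool_pos: [0.4867, -0.0867, 0.1686]
orientation: [0.15, -2.84, 0.021]
force: [0.4, 0.3, -6.1]
opening: 0.0598
```

>>> drive_tool --increments '[{"claw": 0.3, "dp": [0, 0, 0], "rotation": [0, 3, 0]}, {"claw": 0.3, "dp": [0, 0, 0], "rotation": [0, 0, 0]}, {"claw": 0.3, "dp": [0, 0, 0], "rotation": [0, 0, 0]}, {"claw": 0.3, "dp": [0, 0, 0], "rotation": [0, -2, 0]}, {"claw": 0.3, "dp": [0, 0, 0], "rotation": [0, -3, 0]}]'

```text
clock: 42.85
tool_pos: [0.4855, -0.0867, 0.1669]
orientation: [0.152, -2.878, 0.018]
force: [-0.5, -0.1, -5.5]
opening: 0.0594
```

>>> drive_tool --increments '[{"claw": 0.3, "dp": [0, 0, 0], "rotation": [0, -4, 0]}, {"claw": 0.3, "dp": [0, 0, 0], "rotation": [0, -4, 0]}, {"claw": 0.3, "dp": [0, 0, 0], "rotation": [0, -4, 0]}, {"claw": 0.3, "dp": [0, 0, 0], "rotation": [0, -2, 0]}, {"claw": 0.3, "dp": [0, 0, 0], "rotation": [0, -1, 0]}]'

```text
clock: 43.48
tool_pos: [0.4843, -0.0869, 0.1672]
orientation: [0.164, -3.137, -0.003]
force: [-0.8, -0.1, -5.5]
opening: 0.0596
```

```bash
python3 avg.py 9; python3 go.py
```

```text
mean [-1.1600e-01  2.7500e-01 -5.2990e+00  5.1000e-02  5.8000e-02 -4.0000e-03
 -3.5540e+01 -2.3019e+01  2.6000e-02]
sem [0.272 0.094 0.197 0.01  0.017 0.007 0.118 0.084 0.023]
torque about tool y 0.0524 [ 0.4861 -0.0865  0.1665] 43.925
t 43.92 pos [ 0.4861 -0.0865  0.1665] az x -173.9 zaxis [-0.002  0.001 -1.   ] F [-0.56  0.35 -5.07] T [0.062 0.044 0.015] open 0.0595
```

>>> drive_tool --increments '[{"claw": 0.3, "dp": [0, 0, 0], "rotation": [0, -9, 0]}, {"claw": 0.3, "dp": [0, 0, 0], "rotation": [0, -8, 0]}, {"claw": 0.3, "dp": [0, 0, 0], "rotation": [0, -3, 0]}, {"claw": 0.3, "dp": [0, 0, 0], "rotation": [0, 0, 0]}, {"claw": 0.3, "dp": [0, 0, 0], "rotation": [0, 0, 0]}]'

```text
clock: 44.55
tool_pos: [0.4868, -0.0866, 0.1671]
orientation: [-0.148, 2.79, 0.028]
force: [-0.1, -0.3, -4.7]
opening: 0.0599
```

>>> drive_tool --increments '[{"claw": 0.3, "dp": [0, 0, 0], "rotation": [0, 2, 0]}, {"claw": 0.3, "dp": [0, 0, 0], "rotation": [0, 3, 0]}, {"claw": 0.3, "dp": [0, 0, 0], "rotation": [0, 4, 0]}, {"claw": 0.3, "dp": [0, 0, 0], "rotation": [0, 4, 0]}, {"claw": 0.3, "dp": [0, 0, 0], "rotation": [0, 4, 0]}]'

```text
clock: 45.18
tool_pos: [0.4877, -0.0864, 0.1671]
orientation: [-0.164, 3.087, 0.005]
force: [-0.2, 0.4, -5.5]
opening: 0.0596
```

>>> drive_tool --increments '[{"claw": 0.3, "dp": [0, 0, 0], "rotation": [0, 2, 0]}, {"claw": 0.3, "dp": [0, 0, 0], "rotation": [0, 1, 0]}]'

```text
clock: 45.42
tool_pos: [0.4878, -0.0863, 0.1667]
orientation: [0.167, -3.136, -0.001]
force: [-0.8, -0.5, -5.3]
opening: 0.0596
```

```bash
python3 avg.py 9; python3 go.py
```

```text
mean [ 1.4700e-01  3.1000e-02 -5.0460e+00  4.9000e-02 -2.6000e-02 -7.0000e-03
 -3.5204e+01 -2.3058e+01  1.2400e-01]
sem [0.18  0.167 0.138 0.011 0.015 0.012 0.115 0.083 0.021]
torque about tool y -0.0305 [ 0.4857 -0.0867  0.1668] 45.875
t 45.88 pos [ 0.4857 -0.0867  0.1668] az x -174.0 zaxis [-0.001  0.001 -1.   ] F [ 0.19 -0.11 -4.69] T [ 0.108 -0.026 -0.035] open 0.0594
```

Tin 1 rattles. With gentle returns the torque shift is +0.083 N·m against 0.078 expected, and joint 6 shifts by 0.098. A few more brisk shakes, then I carry it to the mat.

>>> drive_tool --increments '[{"claw": 0.3, "dp": [0, 0, 0], "rotation": [0, 10, 0]}, {"claw": 0.3, "dp": [0, 0, 0], "rotation": [0, 10, 0]}, {"claw": 0.3, "dp": [0, 0, 0], "rotation": [0, 0, 0]}, {"claw": 0.3, "dp": [0, 0, 0], "rotation": [0, 0, 0]}, {"claw": 0.3, "dp": [0, 0, 0], "rotation": [0, -10, 0]}]'

```text
clock: 46.5
tool_pos: [0.4873, -0.0862, 0.1653]
orientation: [0.158, -2.965, 0.012]
force: [-0.5, 0.8, -4.3]
opening: 0.0594
```

>>> drive_tool --increments '[{"claw": 0.3, "dp": [0, 0, 0], "rotation": [0, -10, 0]}, {"claw": 0.3, "dp": [0, 0, 0], "rotation": [0, 0, 0]}, {"claw": 0.3, "dp": [0, 0, 0], "rotation": [0, 0, 0]}, {"claw": 0.3, "dp": [0, 0, 0], "rotation": [0, -10, 0]}, {"claw": 0.3, "dp": [0, 0, 0], "rotation": [0, -10, 0]}]'

```text
clock: 47.12
tool_pos: [0.4873, -0.0864, 0.1673]
orientation: [-0.149, 2.786, 0.028]
force: [-2.7, 0.2, -5.3]
opening: 0.0594
```

>>> drive_tool --increments '[{"claw": 0.3, "dp": [0, 0, 0], "rotation": [0, 0, 0]}, {"claw": 0.3, "dp": [0, 0, 0], "rotation": [0, 0, 0]}, {"claw": 0.3, "dp": [0, 0, 0], "rotation": [0, 10, 0]}, {"claw": 0.3, "dp": [0, 0, 0], "rotation": [0, 10, 0]}, {"claw": 0.3, "dp": [0, 0, 0], "rotation": [0, 0, 0]}]'

```text
clock: 47.75
tool_pos: [0.4923, -0.0854, 0.1673]
orientation: [-0.171, 3.135, 0.0]
force: [-0.5, -0.6, -4.6]
opening: 0.0601
```

>>> drive_tool --increments '[{"claw": 0.3, "dp": [0.05, 0, 0], "rotation": [0, 0, 0]}, {"claw": 0.3, "dp": [-0.05, 0, 0], "rotation": [0, 0, 0]}, {"claw": 0.3, "dp": [-0.05, 0, 0], "rotation": [0, 0, 0]}, {"claw": 0.3, "dp": [0.05, 0, 0], "rotation": [0, 0, 0]}, {"claw": 0.3, "dp": [0, 0, 0], "rotation": [0, 0, 0]}]'

```text
clock: 48.38
tool_pos: [0.4822, -0.0873, 0.1648]
orientation: [0.163, -3.129, -0.003]
force: [1.3, 1.0, -5.5]
opening: 0.0594
```

```bash
python3 go.py .5065 .188 .15 6.1
```

```text
t 48.38 pos [ 0.4822 -0.0873  0.1648] az x -174.0 zaxis [-0.009  0.001 -1.   ] F [ 1.32  0.96 -5.47] T [ 0.037 -0.019  0.035] open 0.0594
rot z -0.1 tilt fix [ 0.12 -0.49  0.  ] shift [-0.0534  0.2711  0.0148]
```

>>> drive_tool --increments '[{"claw": 0.3, "dp": [-0.008, 0.04, 0], "rotation": [0, 0, 0]}, {"claw": 0.3, "dp": [-0.01, 0.05, 0], "rotation": [0, 0, 0]}, {"claw": 0.3, "dp": [-0.01, 0.055, 0], "rotation": [0, 0, 0]}, {"claw": 0.3, "dp": [-0.01, 0.055, 0], "rotation": [0, 0, 0]}, {"claw": 0.3, "dp": [-0.008, 0.045, 0], "rotation": [0, 0, 0]}]'

```text
clock: 49.0
tool_pos: [0.5066, 0.1648, 0.1676]
orientation: [-0.168, 3.136, 0.004]
force: [0.4, -0.0, -5.9]
opening: 0.0592
```

>>> drive_tool --increments '[{"claw": 0.3, "dp": [-0.005, 0.025, 0], "rotation": [0, 0, 0]}, {"claw": 0.3, "dp": [0, 0, 0.02], "rotation": [0, 0, 0]}, {"claw": 0.3, "dp": [0, 0, 0], "rotation": [0, 0, 0]}, {"claw": 0.3, "dp": [0, 0, 0], "rotation": [0, 0, 0]}]'

```text
clock: 49.5
tool_pos: [0.5089, 0.1869, 0.1476]
orientation: [0.164, -3.137, -0.003]
force: [-0.3, 0.7, -5.4]
opening: 0.0597
```

```bash
python3 go.py .5065 .188 .0358 6.1
```

```text
t 49.5 pos [0.5089 0.1869 0.1476] az x -174.0 zaxis [-0.     0.002 -1.   ] F [-0.27  0.74 -5.41] T [ 0.044 -0.018 -0.006] open 0.0597
rot z -0.1 tilt fix [ 0.1  -0.02  0.  ] shift [0.0023 0.0013 0.1118]
```

>>> drive_tool --increments '[{"claw": 0.3, "dp": [0.002, 0.001, 0.04], "rotation": [0, 0, 0]}, {"claw": 0.3, "dp": [0, 0, 0.04], "rotation": [0, 0, 0]}, {"claw": 0.3, "dp": [0, 0, 0.02], "rotation": [0, 0, 0]}, {"claw": 0.3, "dp": [0, 0, 0.006], "rotation": [0, 0, 0]}, {"claw": 0.3, "dp": [0, 0, 0.003], "rotation": [0, 0, 0]}]'

```text
clock: 50.12
tool_pos: [0.5071, 0.1884, 0.0389]
orientation: [-0.165, 3.137, 0.003]
force: [0.2, -0.5, -5.8]
opening: 0.0595
```

>>> drive_tool --increments '[{"claw": 0.3, "dp": [0, 0, 0.002], "rotation": [0, 0, 0]}, {"claw": 0.3, "dp": [0, 0, 0.001], "rotation": [0, 0, 0]}, {"claw": 0.3, "dp": [0, 0, 0], "rotation": [0, 0, 0]}]'

```text
clock: 50.5
tool_pos: [0.5073, 0.1886, 0.0363]
orientation: [-0.166, 3.136, 0.004]
force: [0.8, -0.5, 1.7]
opening: 0.0597
```

```bash
python3 go.py .5065 .188 .0358 6.1
```

```text
t 50.5 pos [0.5073 0.1886 0.0363] az x -174.0 zaxis [ 0.001  0.002 -1.   ] F [ 0.77 -0.49  1.73] T [-0.209 -0.026 -0.038] open 0.0597
rot z -0.1 tilt fix [0.13 0.08 0.  ] shift [ 0.0009 -0.0006  0.0005]
```

Contact made. Release, retreat and check.

>>> drive_tool --increments '[{"claw": 0.8, "dp": [0, 0, 0], "rotation": [0, 0, 0]}, {"claw": 1, "dp": [0, 0, 0], "rotation": [0, 0, 0]}, {"claw": 1, "dp": [0, 0, 0], "rotation": [0, 0, 0]}, {"claw": 1, "dp": [0, 0, -0.03], "rotation": [0, 0, 0]}, {"claw": 1, "dp": [0, 0, -0.05], "rotation": [0, 0, 0]}]'

```text
clock: 51.12
tool_pos: [0.5045, 0.1876, 0.1143]
orientation: [0.166, -3.131, 0.0]
force: [1.1, 0.4, 0.0]
opening: 0.0863
```

>>> drive_tool --increments '[{"claw": 1, "dp": [0, 0, -0.05], "rotation": [0, 0, 0]}, {"claw": 1, "dp": [0, -0.05, -0.03], "rotation": [0, 0, 0]}, {"claw": 1, "dp": [0.03, -0.05, 0], "rotation": [0, 0, 0]}, {"claw": 1, "dp": [0.03, -0.05, 0], "rotation": [0, 0, 0]}, {"claw": 1, "dp": [0, 0, 0], "rotation": [0, 0, 0]}]'

```text
clock: 51.75
tool_pos: [0.4604, 0.0282, 0.1949]
orientation: [0.153, -3.135, -0.001]
force: [0.7, -0.0, 0.1]
opening: 0.087
```

```bash
python3 go.py
python3 - <<'E'
from h import *
n='scene'; a=ctrl.camera(n); c3=cal(n); cv2.imwrite('pics/end.png',a)
for r in ctrl.outline_of(n,'tin_a'):
    m=r['mask']
    if r['confidence']<.3: continue
    uv=np.array(np.nonzero(m))[::-1].mean(1)
    x,f=fit(n,m,ray(n,uv,.035,c3)[:2],c3)
    print(n,round(r['confidence'],2),a[m].mean(0).round(),uv.round(),x.round(4)[:2],np.degrees(x[2]).round(1),round(f,3))
E
```

```text
t 51.75 pos [0.4604 0.0282 0.1949] az x -174.4 zaxis [-0.003  0.    -1.   ] F [ 0.74 -0.01  0.12] T [ 0.063 -0.069 -0.03 ] open 0.087
scene 0.73 [119. 134. 135.] [160. 156.] [ 0.4903 -0.3565] -12.6 0.059
scene 0.71 [127. 145. 142.] [398. 283.] [0.5034 0.1882] 5.8 0.034
scene 0.58 [122. 136. 136.] [160. 239.] [ 0.6494 -0.2303] 15.8 0.043
scene 0.56 [123. 112. 202.] [214. 107.] [ 0.3152 -0.3392] 146.4 0.058
```

View pics/end.png

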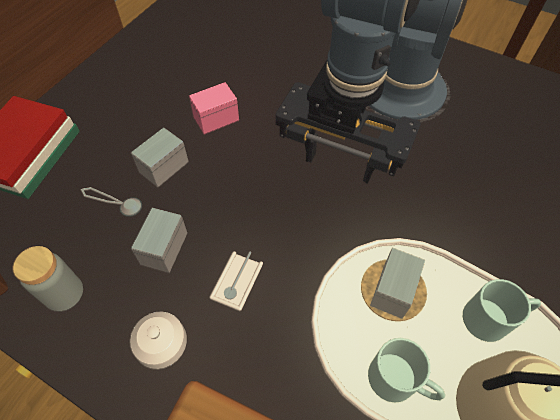

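The final view shows the tin on the mat at (398,283), upright, with the two silent tins at (160,156) and (160,239) where they started.

```bash
python3 -c "
from plant import ctrl; print(ctrl.hand_in())"
```

```text
the job is handed in; nothing more can be done
None
```

I found the rattling tin and stood it on the cork mat; the job was handed in at about 52 s. It was the tin that started nearest the tray, at (0.484, −0.084).

- **Which tin rattles:** I tipped each tin about 20–30° each way in the air and compared the wrist torque once level. A ball rolling end to end should shift it by 0.078 N·m.
    - **First round:** with fast returns to level, none of the three tins showed the shift. I think the jerky return moved the ball off the end wall.
    - **Gentle retest:** the tin nearest the tray gave +0.083 ± 0.023 N·m. The tin at (0.490, −0.359) gave +0.010 ± 0.015, so I took it as silent.
    - **Not retested:** the tin at (0.648, −0.231) only had the fast test, so I inferred that it is silent.
- **Knocking steps:** I shook the rattling tin several more times before placing it. I couldn't read the knock forces directly, so steps 1–3 are inferred from the ball's movement.
- **Final positions:** the last camera fit puts the rattling tin at (0.503, 0.188), against a mat centre of about (0.505, 0.188). That fit ignored the mat's 8 mm height, so it may be off by a few mm. The two silent tins are upright and within about 3 mm of where they stood, and the gripper is clear of everything.

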